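# Set the rotary positioner to the tall pin and put on its brake

### The arm

A 6-joint arm with a two-finger parallel gripper is mounted at the origin on the work surface. World frame = base frame: x ahead of the robot, y to its left, z up, the work surface at z = 0. Lengths are in mm, angles in degrees, forces in N, time in s.
With the tool pointing down it reaches from about 375 to 750 mm from the base axis. Payload 9 kg.
Tool frame: the origin (TCP) lies between the finger pads; the fingertips stand robot.tip_extent ahead of it and the grasp point (between the pads) is the TCP (robot.tip_extent is the distance from the TCP to the fingertips, in mm); z points along the fingers, y is the line along which they close (so a half turn about z gives the same grasp; the last joint's range is limited). The gripper opens to 85 mm and grips with 20 to 120 N. Pads are 22 mm wide; open, the fingers measure 114 mm over their backs; the gripper's body (76 mm by 85 mm) begins 54 mm behind the grasp point. The pads swing forward as they close: fully open they stand 13 mm farther back than shut.
Start: joints at [52.615, 5.964, 5.575, 89.605, 0, 77.527], TCP at [252.745, 544.201, 250.331] pointing down, gripper open.
Joint ranges: [-171.21, 171.21], [-48.23, 106.86], [-62.78, 66.21], [-105.2, 120.99], [-86.42, 89.51], [-180, 180]. Speed limits (degrees/s): [127.2, 127.2, 147.25, 180, 180, 180].

### API

Orientations are given as a 3x3 rotation matrix whose columns are the frame's x, y, z axes.
In Python, from cell import readout, eyes, workorder, robot gives the robot as it stands.
- The arm moves only by the shell command python3 -m creep 'ROWS' [FORCE]. ROWS is JSON, a list of rows, each an object with "dp": the shift along the tool's x, y, z in units of 40 cm (1.0 is 40 cm), a list of three; "spin": the turn about the tool's z in units of 0.5 rad (1.0 is 0.5 rad); "gripper": the finger opening in mm, from 0 to 85.4. In form: [{"dp": [tx, ty, tz], "spin": spin, "gripper": gripper}, ...]. A call has 1 to 8 rows; each row shifts and turns the commanded pose from where the row before left it, along the tool's axes as they then stand; what a row does not reach is not made up. A row lasts 1/12 s, in which the tool goes at most 41.7 mm and 7.16 degrees, less where a joint would pass 70% of its speed; a pose out of reach is approached as far as the arm can. A call with a number of a shift or a turn outside -1 to 1 is refused whole. A call with a gripper value outside its range is refused whole. The fingers move at their own pace and stop on an object; FORCE is the grip in N (left out, the last holds). Time passes only in rows, so rows that do not move let the fingers close. It gives the time, the measured TCP pose, the force, the opening and the grip force at its end, in the units of the state.
- readout.get_state(): the state, without advancing time (a new reading comes with each control period).
- eyes.camera(name): name is "scene" or "top" or "wrist"; returns a dict with "image" (384x512x3 uint8, red, green, blue), "intrinsics" (3x3 intrinsics, pixels), "rvec" (rotation vector, rad) and "tvec" (3), from world to camera coordinates, as OpenCV has them. Camera axes: x right, y down, z forward; pixel columns grow to the right and rows downward; lengths in mm; the calibration is good to about 2 mm. The wrist camera is an equidistant fisheye: a pixel r from the principal point sees the ray r / f radians off the axis. A picture is of the moment at which its call begins. There is no depth.
- workorder.close_job(): hands the job in; it is judged then, once.
Trained networks look in a picture, given as the dict that the camera call returned (one of the last four; its "shot" number tells which), for a name from the list of things; names that differ only in an ending like _2 or _b are one class to them, and where a whole thing is asked for, a point or a joint stands for the part that bears it (a point fixed in the world has none). Each returns a list of dicts, best first, with "confidence" (0 to 1); they miss things now and then, are a little off and sometimes report something else, mostly with a low value. They report only what shows in the picture. A call takes as long as a camera call. They do not tell look-alikes from the thing itself.
- eyes.look_for(target, picture): "location" ([x, y, z] in mm, in the coordinates of the camera as it stood for that picture, good to about 4 mm: the middle of the surface that is visible of it).
- eyes.tip_of(target, picture): "location" ([x, y, z] in mm, in the coordinates of the camera as it stood for that picture, good to about 4 mm: a listed point, or the origin of a listed thing).
The state is a dict: "time_s": time; "joints": joint angles; "dq": joint speeds; "effort": joint torques, N m; "tcp_pos": TCP position; "ee_rot": TCP orientation; "contact_force": force on the tool from outside, world axes, zero at the start; "ft_torque": the same for the moment, N m; "finger_gap": finger opening in mm; "grasp_force": force on a finger pad.
Only numpy, scipy, OpenCV 4.12 (cv2) and the standard library are available. Lean on these libraries where they do the work, as an engineer would, in place of code of your own. Each camera call takes 0.05 s, during which the arm holds its last target. There are 200 camera calls.

### The job

Push the lever of the rotary positioner around its arc until the needle points at the middle of the tall setting pin on the scale and let the table come to rest there; then push the brake tab fully home, towards the table, with the table still at that setting. The copper dish just rides on the table: never lift it or push it off its place, and leave the tools, cup, jar and bowl where they are.

Things in the scene. Friction and masses are not known exactly. Their poses are not given: they have to be found in the camera images.
- positioner: fixed rotary positioner: grey round base 244 mm across, 15 mm tall, scale ticks on its far half. Origin: centre of its underside, on the turning axis (z up). x axis: from the turning axis to the scale's middle tick, away from the robot; y axis: to the brake at its left. Yaw up to 15 degrees. Its highest fixed part is the brake guide, 32 mm above the bench
- turntable (a joint): angle (rad) of the steel table (disc 140 mm across, top at 27 mm) on the base; grows counter-clockwise seen from above; 0 with the needle at the middle tick; range -0.8 to 0.8, starts near 0. Stays where it is left; 1 to 2 N at the lever's post turns it. Lever, needle and table are one rigid piece
- lever_post (a point): centre of the top of the lever's upright black round post, 14 mm across, from 27 to 77 mm above the bench, at the outer end of a flat lever (16 mm wide, 19 to 27 mm above the bench), 135 mm from the turning axis, on the robot's side, exactly opposite the needle. x axis: to the turning axis and on along the needle
- needle_tip (a point): tip of the table's short black needle (4 to 8 mm wide, from the table's edge), 90 mm from the turning axis, 23.5 mm above the bench, on the far side. Its x axis points outward along the needle
- tall_pin: the taller of two upright steel setting pins fixed on the scale: 8 mm across (14 mm foot), 40 mm tall; origin at the centre of its foot, 15 mm above the bench, 95 to 114 mm from the turning axis (the needle passes it freely), 0.37 to 0.61 rad to the left or right of the middle tick
- short_pin: the shorter setting pin, 8 mm across (14 mm foot), 10 mm tall, on the other side of the middle tick; origin at the centre of its foot; not the one wanted
- brake (a joint): travel (m) of the brake slide: 0 out, 0.015 home against its stop; grows towards the turning axis. Needs about 2 to 3 N and stays where it is left. Pushing it does not turn the table; the table is held by the drag of its bearing, so it can still be knocked off its setting
- brake_tab (a point): middle of the top edge of the outer face of the brake's upright tab, 67 mm above the bench, 175 mm from the turning axis when out. The tab is 32 mm wide, 8 mm thick, from 22 to 67 mm above the bench. Its outer face points along this point's +y; push it towards the turning axis, along -y
- dish: loose copper dish lying in the middle of the table, 110 mm across, 34 mm tall, so its rim is 61 mm above the bench; origin at the centre of its underside, 27 mm above the bench. It rides round with the table
- rivet_cup: loose bystander: open steel cup for rivets, 60 mm across, 50 mm tall, to the right of the positioner, clear of it
- flux_jar: loose bystander: closed white jar, 52 mm across, 60 mm tall, near the left edge of the positioner on the robot's side, 50 mm or more clear of the brake tab
- screwdriver: loose bystander: screwdriver lying beyond the positioner
- hammer: loose bystander: hammer lying at the right
- wrench: loose bystander: wrench lying at the left
- clay_bowl: loose bystander: terracotta bowl, 110 mm across, 50 mm tall, at the left
Mind the look-alikes: they are no part of the job. Leave any turquoise or white look-alike of the dish alone.

How it is judged (in metres and radians):
On the way, in this order (a step that is already met when the one before it is completed fails the run):
1. the table rests with the needle at the middle of the tall pin, the brake still out (y of tall_pin in the frame of needle_tip between -0.003 and 0.003 m and velocity of joint turntable between -0.02 and 0.02 rad/s and value of joint brake below 0.008 m), for 0.2 s.
2. the brake is pushed home (value of joint brake above 0.0125 m), for 0.2 s.
At the end, for the whole second after the job is handed in: The needle's line passes within 3 mm of the tall pin's centre, the table is at rest, the brake is within 2.5 mm of home, and the dish lies on the table within 20 mm of its middle (y of tall_pin in the frame of needle_tip between -0.003 and 0.003 m and velocity of joint turntable between -0.02 and 0.02 rad/s and value of joint brake above 0.0125 m and linear speed of dish below 0.02 m/s and height (world z) of dish between 0.022 and 0.032 m and horizontal distance between dish and positioner below 0.02 m); the robot touches nothing.
It fails at once if the copper dish is lifted or tipped (height (world z) of dish above 0.037 m or angle between dish's own z axis and vertical above 0.3 rad).
It fails at once if a bystander is moved more than 30 mm (distance of any of rivet_cup, flux_jar, screwdriver, hammer, wrench, clay_bowl from where it was at the start of the episode above 0.03 m).
It also fails if it takes over 51 s, if anything falls off the work surface, if the arm or the gripper's body presses on something with over 40 N, if the wrist force passes 120 N, or if a joint passes its speed limit or range.

## Working session

There is one attempt and no reset: what is moved stays moved. The work goes in short steps, Python scripts to look and compute and a shell command to move; the robot and the scene stay as the last step left them, time stands still between calls to the robot, and variables do not carry over. Pictures are saved under pics/ and viewed, at most 10 in all, crops included, and the job is handed in when it is done.

```bash
mkdir -p pics
cat > h.py <<'E'
import numpy as np, cv2
from cell import readout, eyes, workorder, robot
def toworld(p,c):
    R=cv2.Rodrigues(np.array(c["rvec"],float))[0]; return R.T@(np.array(p,float)-np.array(c["tvec"],float).ravel())
def proj(P,c):
    R=cv2.Rodrigues(np.array(c["rvec"],float))[0]; q=R@np.array(P,float)+np.array(c["tvec"],float).ravel(); u=np.array(c["intrinsics"])@q; return u[:2]/u[2]
def ray(px,c,z):
    R=cv2.Rodrigues(np.array(c["rvec"],float))[0]; K=np.array(c["intrinsics"]); o=-R.T@np.array(c["tvec"],float).ravel(); d=R.T@np.linalg.solve(K,[px[0],px[1],1]); return o+d*(z-o[2])/d[2]
def st():
    s=readout.get_state(); print("t",s["time_s"],"tcp",np.round(s["tcp_pos"],1),"F",np.round(s["contact_force"],1),"gap",np.round(s["finger_gap"],1)); return s
E
python3 - <<'E'
from h import *
s=st(); print(np.round(s["ee_rot"],3), robot.tip_extent)
for n in ["top","scene"]:
    c=eyes.camera(n); cv2.imwrite(f"pics/{n}0.png",cv2.cvtColor(c["image"],cv2.COLOR_RGB2BGR))
    R=cv2.Rodrigues(np.array(c["rvec"],float))[0]; print(n,"cam at",np.round(-R.T@np.array(c["tvec"]).ravel()))
    for t in ["positioner","lever_post","needle_tip","tall_pin","short_pin","brake_tab","dish","flux_jar"]:
        for d in eyes.tip_of(t,c)[:2]:
            w=toworld(d["location"],c); print(n,t,np.round(w,1),np.round(proj(w,c)),round(d["confidence"],2))
E
```

```text
t 0.0 tcp [252.5 543.9 249.5] F [0.5 0.2 0.2] gap 85.4
[[-0.907  0.421 -0.001]
 [ 0.421  0.907 -0.001]
 [ 0.    -0.001 -1.   ]] 19.0
top cam at [ 384.   -3. 1152.]
top positioner [615.6 -71.8  -0.9] [281. 186.] 0.92
top lever_post [487.5 -46.9  75.6] [275. 226.] 0.76
top needle_tip [705.5 -85.3  20.8] [285. 156.] 0.71
top short_pin [5.532e+02 1.609e+02 5.000e-01] [205. 209.] 0.24
top brake_tab [644.7 101.5  67.6] [222. 174.] 0.84
top dish [ 392.2 -165.1   -3.1] [316. 260.] 0.6
top dish [388.8 -12.1  -1.9] [264. 262.] 0.56
top flux_jar [553.1 160.3   2.1] [205. 209.] 0.53
scene cam at [1177.  636.  999.]
scene positioner [619.3 -72.4   0.8] [241. 203.] 0.55
scene positioner [434.2 424.    1.3] [416. 278.] 0.45
scene lever_post [485.  -46.5  83.2] [281. 168.] 0.9
scene needle_tip [488.2 -46.8  82.3] [280. 169.] 0.38
scene needle_tip [ 702.6 -141.4   18.9] [204. 199.] 0.34
scene tall_pin [ 702.3 -143.9   17.3] [204. 199.] 0.55
scene short_pin [715.9 -48.7  15.6] [220. 221.] 0.59
scene brake_tab [643.7  97.7  71.2] [274. 226.] 0.67
scene dish [617.8 -71.4  25.6] [241. 198.] 0.88
scene dish [389.6  -8.6  -1.3] [310. 181.] 0.79
scene flux_jar [555.7 162.2  -4.8] [312. 242.] 0.89
scene flux_jar [432.7 425.5  -1.2] [416. 278.] 0.22
```

Run:
```python
import cv2, numpy as np
a=cv2.imread("pics/top0.png")[100:300,170:370]; b=cv2.imread("pics/scene0.png")[130:280,170:370]
cv2.imwrite("pics/t1.png",cv2.resize(a,(600,600),interpolation=cv2.INTER_CUBIC)); cv2.imwrite("pics/s1.png",cv2.resize(b,(800,600),interpolation=cv2.INTER_CUBIC))
```

```text
(no output)
```

View pics/t1.png

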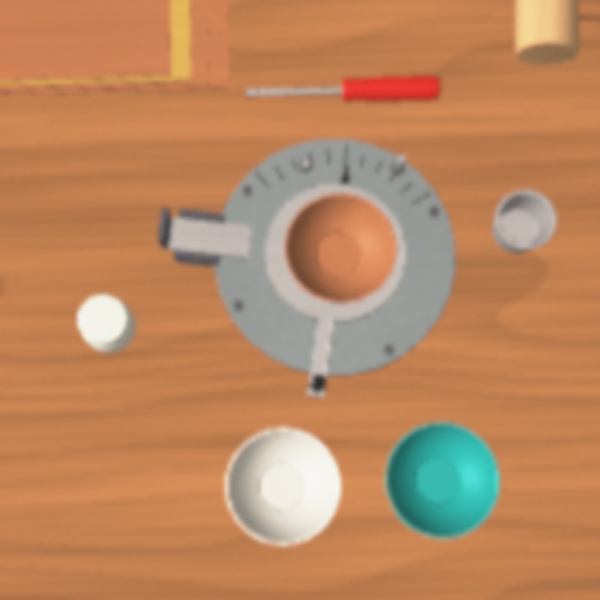

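View pics/s1.png

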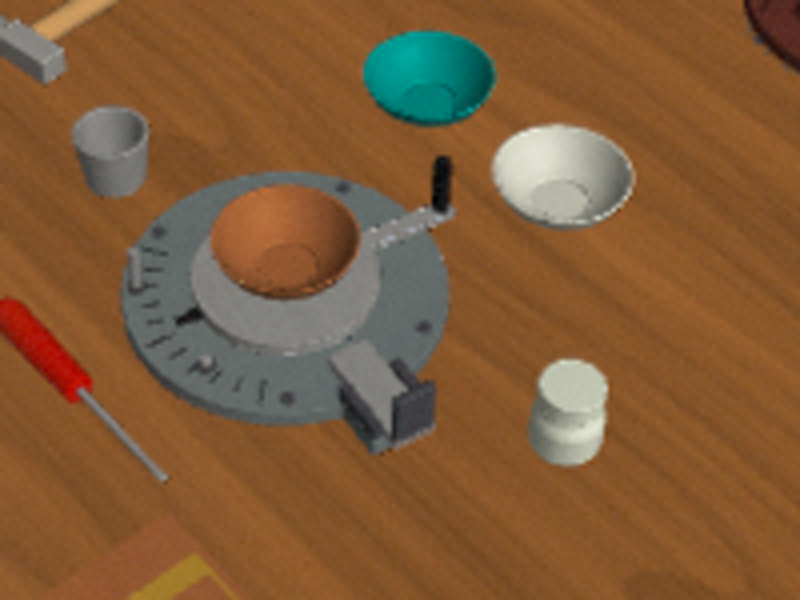

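The true dish is the copper one on the table at top px (281,186); the white (264,262) and turquoise (316,260) dishes are look-alikes to leave alone. There is an upright pin on the scale at scene px (204,199), right of the needle, which stands clearly higher than the stub at (220,221) on the left. So the tall pin is on the right, near (702,-143). I'll move above the positioner and take a close wrist view to confirm.

```bash
python3 -m creep '[{"dp":[-0.0785,-0.0615,0],"spin":0,"gripper":30},{"dp":[-0.0785,-0.0615,0],"spin":0,"gripper":30},{"dp":[-0.0785,-0.0615,0],"spin":0,"gripper":30},{"dp":[-0.0785,-0.0615,0],"spin":0,"gripper":30},{"dp":[-0.0785,-0.0615,0],"spin":0,"gripper":30},{"dp":[-0.0785,-0.0615,0],"spin":0,"gripper":30},{"dp":[-0.0785,-0.0615,0],"spin":0,"gripper":30},{"dp":[-0.0785,-0.0615,0],"spin":0,"gripper":30}]' && python3 -m creep '[{"dp":[-0.0785,-0.0615,0],"spin":0,"gripper":30},{"dp":[-0.0785,-0.0615,0],"spin":0,"gripper":30},{"dp":[-0.0785,-0.0615,0],"spin":0,"gripper":30},{"dp":[-0.0785,-0.0615,0],"spin":0,"gripper":30},{"dp":[-0.0785,-0.0615,0],"spin":0,"gripper":30},{"dp":[-0.0785,-0.0615,0],"spin":0,"gripper":30},{"dp":[-0.0785,-0.0615,0],"spin":0,"gripper":30},{"dp":[-0.0785,-0.0615,0],"spin":0,"gripper":30}]' && python3 -m creep '[{"dp":[-0.0785,-0.0615,0],"spin":0,"gripper":30},{"dp":[0,0,0],"spin":0,"gripper":30},{"dp":[0,0,0],"spin":0,"gripper":30}]'
cat >> h.py <<'E'
def wray(px,c,z):
    R=cv2.Rodrigues(np.array(c["rvec"],float))[0]; K=np.array(c["intrinsics"]); o=-R.T@np.array(c["tvec"],float).ravel()
    a=np.array([(px[0]-K[0,2])/K[0,0],(px[1]-K[1,2])/K[1,1]]); r=np.hypot(*a); d=R.T@np.r_[a/max(r,1e-9)*np.sin(r),np.cos(r)]
    return o+d*(z-o[2])/d[2]
def wproj(P,c):
    R=cv2.Rodrigues(np.array(c["rvec"],float))[0]; K=np.array(c["intrinsics"]); q=R@np.array(P,float)+np.array(c["tvec"],float).ravel()
    r=np.hypot(q[0],q[1]); th=np.arctan2(r,q[2]); return np.array([K[0,2]+K[0,0]*th*q[0]/r,K[1,2]+K[1,1]*th*q[1]/r])
E
python3 - <<'E'
from h import *
s=st(); c=eyes.camera("wrist"); cv2.imwrite("pics/w0.png",cv2.cvtColor(c["image"],cv2.COLOR_RGB2BGR))
R=cv2.Rodrigues(np.array(c["rvec"],float))[0]; print("cam at",np.round(-R.T@np.array(c["tvec"]).ravel()),np.round(R,2),c["intrinsics"])
for t in ["positioner","lever_post","needle_tip","tall_pin","short_pin","brake_tab","dish"]:
    for d in eyes.tip_of(t,c)[:2]:
        w=toworld(d["location"],c); print(t,np.round(w,1),np.round(wproj(w,c)),round(d["confidence"],2))
E
```

```text
time_s: 1.57
tcp_pos: [398.1, 258.2, 250.6]
ee_rot: [[-0.907, 0.421, 0.001], [0.421, 0.907, 0.0], [-0.001, 0.001, -1.0]]
contact_force: [1.7, 0.0, 0.1]
finger_gap: 29.9
grasp_force: 0.0
time_s: 2.23
tcp_pos: [543.2, -26.5, 250.5]
ee_rot: [[-0.907, 0.421, 0.001], [0.421, 0.907, -0.0], [-0.001, 0.0, -1.0]]
contact_force: [1.3, 0.8, 1.1]
finger_gap: 30.0
grasp_force: 0.0
time_s: 2.48
tcp_pos: [560.9, -61.8, 249.5]
ee_rot: [[-0.906, 0.424, -0.001], [0.424, 0.906, 0.001], [0.001, -0.0, -1.0]]
contact_force: [0.9, 0.3, 0.6]
finger_gap: 30.0
grasp_force: 0.0
t 2.4833 tcp [560.9 -61.8 249.5] F [0.9 0.3 0.6] gap 30.0
cam at [500. -33. 373.] [[ 0.42  0.91  0.  ]
 [ 0.87 -0.41  0.26]
 [ 0.24 -0.11 -0.96]] [[297.31863964   0.         251.10632992]
 [  0.         297.31863964 194.6975999 ]
 [  0.           0.           1.        ]]
lever_post [489.6 -44.5  76. ] [236. 111.] 0.65
lever_post [709.9 -84.5  22.8] [282. 277.] 0.56
needle_tip [711.1 -84.5  25.7] [283. 278.] 0.75
tall_pin [ 708.4 -136.9   13.5] [247. 286.] 0.6
brake_tab [646.4 100.1  64.4] [406. 188.] 0.84
dish [615.1 -72.7  21.7] [262. 214.] 0.98
dish [ 392.2 -165.1    1. ] [125.  89.] 0.65
```

View pics/w0.png

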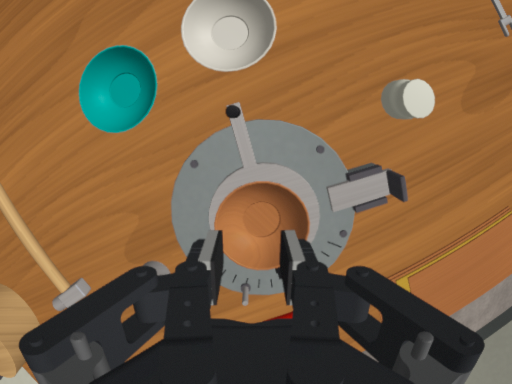

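The wrist view shows the lever post at px (236,111), the brake tab at (398,186) and the tall pin partly hidden behind the fingers at (247,293). I'll turn the tool about half round so the camera sees the scale with nothing in the way, first checking joint 6's range.

```bash
python3 -c "
from h import *
s=st();print(np.round(s['joints'],1))"
```

```text
t 2.8833 tcp [560.6 -59.1 250.7] F [-0.4  0.4 -0.3] gap 29.8
[-19.3  -0.4  -1.   89.4   0.    5.5]
```

```bash
python3 -m creep '[{"dp":[0.08,-0.0075,0],"spin":0,"gripper":30},{"dp":[0.08,-0.0075,0],"spin":0,"gripper":30},{"dp":[0,0,0],"spin":-0.25,"gripper":30},{"dp":[0,0,0],"spin":-0.25,"gripper":30},{"dp":[0,0,0],"spin":-0.25,"gripper":30},{"dp":[0,0,0],"spin":-0.25,"gripper":30},{"dp":[0,0,0],"spin":-0.25,"gripper":30},{"dp":[0,0,0],"spin":-0.25,"gripper":30}]' | head -3 && python3 -m creep '[{"dp":[0,0,0],"spin":-0.25,"gripper":30},{"dp":[0,0,0],"spin":-0.25,"gripper":30},{"dp":[0,0,0],"spin":-0.25,"gripper":30},{"dp":[0,0,0],"spin":-0.25,"gripper":30},{"dp":[0,0,0],"spin":-0.25,"gripper":30},{"dp":[0,0,0],"spin":-0.25,"gripper":30},{"dp":[0,0,0],"spin":-0.25,"gripper":30},{"dp":[0,0,0],"spin":-0.25,"gripper":30}]' | head -3 && python3 -m creep '[{"dp":[0,0,0],"spin":-0.25,"gripper":30},{"dp":[0,0,0],"spin":-0.25,"gripper":30},{"dp":[0,0,0],"spin":-0.25,"gripper":30},{"dp":[0,0,0],"spin":-0.25,"gripper":30},{"dp":[0,0,0],"spin":-0.25,"gripper":30},{"dp":[0,0,0],"spin":-0.25,"gripper":30},{"dp":[0,0,0],"spin":-0.25,"gripper":30},{"dp":[0,0,0],"spin":-0.25,"gripper":30}]' | head -3 && python3 -m creep '[{"dp":[0,0,0],"spin":-0.25,"gripper":30},{"dp":[0,0,0],"spin":-0.25,"gripper":30},{"dp":[0,0,0],"spin":0,"gripper":30},{"dp":[0,0,0],"spin":0,"gripper":30}]'
python3 - <<'E'
from h import *
s=st(); print(np.round(s['joints'],1)); c=eyes.camera("wrist"); cv2.imwrite("pics/w1.png",cv2.cvtColor(c["image"],cv2.COLOR_RGB2BGR))
import pickle; pickle.dump(c,open("w1.pkl","wb"))
for t in ["positioner","lever_post","needle_tip","tall_pin","short_pin","brake_tab","dish"]:
    for d in eyes.tip_of(t,c)[:2]:
        w=toworld(d["location"],c); print(t,np.round(w,1),np.round(wproj(w,c)),round(d["confidence"],2))
E
```

```text
time_s: 3.55
tcp_pos: [500.0, -38.0, 250.5]
ee_rot: [[-0.949, -0.316, 0.001], [-0.316, 0.949, -0.0], [-0.0, -0.0, -1.0]]
time_s: 4.22
tcp_pos: [500.1, -38.0, 250.5]
ee_rot: [[-0.246, -0.969, 0.0], [-0.969, 0.246, -0.0], [-0.0, -0.0, -1.0]]
time_s: 4.88
tcp_pos: [500.1, -38.0, 250.5]
ee_rot: [[0.683, -0.731, 0.0], [-0.731, -0.683, -0.0], [0.0, -0.0, -1.0]]
time_s: 5.22
tcp_pos: [500.1, -38.1, 250.4]
ee_rot: [[0.837, -0.548, 0.0], [-0.548, -0.837, -0.0], [0.0, -0.0, -1.0]]
contact_force: [0.1, 0.7, -0.3]
finger_gap: 29.9
grasp_force: 0.0
t 5.2167 tcp [500.1 -38.1 250.4] F [ 0.1  0.7 -0.3] gap 29.9
[ -19.3  -11.3  -11.2   90.1    0.  -166.1]
lever_post [487.5 -47.4  79.9] [265. 187.] 0.82
needle_tip [711.  -86.9  25.3] [188.   7.] 0.55
short_pin [554.9 156.8   2.1] [115. 212.] 0.62
short_pin [713.1 -46.1  17.9] [161.  26.] 0.56
brake_tab [647.5 102.1  65.6] [ 81. 141.] 0.76
dish [615.7 -73.5  23. ] [222.  74.] 0.96
dish [392.7 -10.4  -6.3] [277. 241.] 0.87
```

View pics/w1.png

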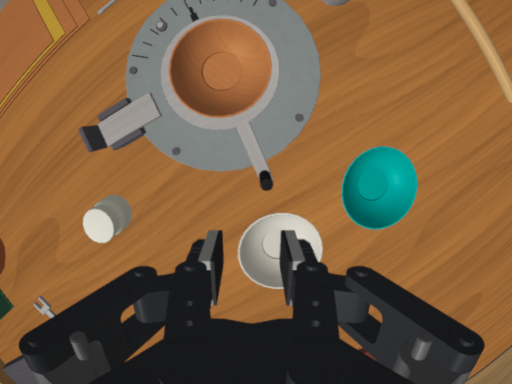

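The view shows the post at (265,181), the positioner in full and the left short pin at (161,26). Next I'll lower the fingers around the post and close them to a loose 18 mm.

```bash
python3 -m creep '[{"dp":[-0.014,0.036,0],"spin":0,"gripper":32},{"dp":[0,0,0.095],"spin":0,"gripper":32},{"dp":[0,0,0.095],"spin":0,"gripper":32},{"dp":[0,0,0.095],"spin":0,"gripper":32},{"dp":[0,0,0.07],"spin":0,"gripper":32},{"dp":[0,0,0],"spin":0,"gripper":32}]' 20
python3 - <<'E'
from h import *
c=eyes.camera("wrist"); cv2.imwrite("pics/w2.png",cv2.cvtColor(c["image"],cv2.COLOR_RGB2BGR))
for d in eyes.tip_of("lever_post",c)[:2]: w=toworld(d["location"],c); print(np.round(w,1),np.round(wproj(w,c)),round(d["confidence"],2))
E
```

```text
time_s: 6.12
tcp_pos: [484.1, -46.2, 102.3]
ee_rot: [[0.838, -0.546, -0.008], [-0.546, -0.838, 0.003], [-0.009, 0.002, -1.0]]
contact_force: [-2.0, 0.8, -0.4]
finger_gap: 32.1
grasp_force: 0.0
[488.6 -48.7  78.9] [250. 233.] 0.95
```

View pics/w2.png

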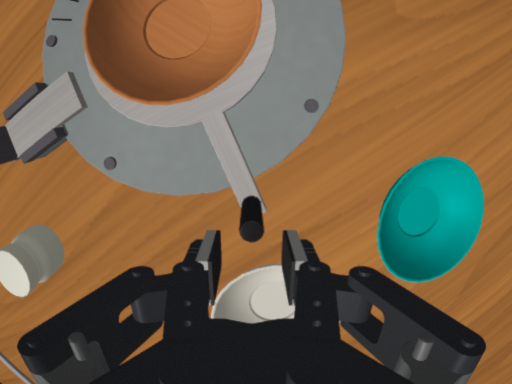

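The post at (251,230) is centred between the fingertips. I'll lower the last 42 mm, close to 18 mm and push along most of the arc.

```bash
python3 -m creep '[{"dp":[0.008,0,0.055],"spin":0,"gripper":32},{"dp":[0,0,0.05],"spin":0,"gripper":32},{"dp":[0,0,0],"spin":0,"gripper":18},{"dp":[0,0,0],"spin":0,"gripper":18},{"dp":[0,0,0],"spin":0,"gripper":18},{"dp":[0,0,0],"spin":0,"gripper":18}]' 20 && python3 -m creep '[{"dp":[-0.0042,-0.0129,0],"spin":0,"gripper":18},{"dp":[-0.0042,-0.0129,0],"spin":0,"gripper":18},{"dp":[-0.0042,-0.0129,0],"spin":0,"gripper":18},{"dp":[-0.0042,-0.0129,0],"spin":0,"gripper":18},{"dp":[-0.002,-0.013,0],"spin":0,"gripper":18},{"dp":[-0.002,-0.013,0],"spin":0,"gripper":18},{"dp":[-0.002,-0.013,0],"spin":0,"gripper":18},{"dp":[-0.002,-0.013,0],"spin":0,"gripper":18}]' && python3 -m creep '[{"dp":[0,-0.01,0],"spin":0,"gripper":18},{"dp":[0,-0.01,0],"spin":0,"gripper":18},{"dp":[0,-0.01,0],"spin":0,"gripper":18},{"dp":[0,-0.008,0],"spin":0,"gripper":18},{"dp":[0,0,0],"spin":0,"gripper":18},{"dp":[0,0,0],"spin":0,"gripper":18}]'
```

```text
time_s: 6.72
tcp_pos: [491.6, -49.7, 68.7]
ee_rot: [[0.838, -0.545, 0.003], [-0.545, -0.838, -0.001], [0.003, -0.001, -1.0]]
contact_force: [1.1, 0.0, -0.2]
finger_gap: 17.8
grasp_force: 0.0
time_s: 7.38
tcp_pos: [504.5, -8.3, 66.1]
ee_rot: [[0.839, -0.545, -0.001], [-0.545, -0.839, 0.0], [-0.001, 0.0, -1.0]]
contact_force: [-1.4, -0.7, 0.5]
finger_gap: 18.0
grasp_force: 0.9
time_s: 7.88
tcp_pos: [513.2, 3.9, 66.4]
ee_rot: [[0.839, -0.545, 0.001], [-0.545, -0.839, 0.0], [0.0, -0.0, -1.0]]
contact_force: [0.1, 0.2, 0.2]
finger_gap: 17.7
grasp_force: 0.0
```

```bash
python3 -m creep '[{"dp":[0,0,0],"spin":0,"gripper":34},{"dp":[0,0,0],"spin":0,"gripper":34},{"dp":[0,0,0],"spin":0,"gripper":34},{"dp":[0,0,-0.08],"spin":0,"gripper":34},{"dp":[0,0,-0.1],"spin":0,"gripper":34},{"dp":[0,0,-0.1],"spin":0,"gripper":34},{"dp":[0,0,-0.1],"spin":0,"gripper":34},{"dp":[0,0,0],"spin":0,"gripper":34}]'|head -2 && python3 -m creep '[{"dp":[0.075,0.014,0],"spin":0,"gripper":34},{"dp":[0.075,0.014,0],"spin":0,"gripper":34},{"dp":[0.075,0.014,0],"spin":0,"gripper":34},{"dp":[0.075,0.014,0],"spin":0,"gripper":34},{"dp":[0,0,0],"spin":0,"gripper":34},{"dp":[0,0,0],"spin":0,"gripper":34}]' | head -2
python3 - <<'E'
from h import *
import pickle
s=st(); c=eyes.camera("wrist"); pickle.dump(c,open("w3.pkl","wb"))
for t in ["positioner","lever_post","needle_tip","tall_pin","short_pin","brake_tab","dish"]:
    for d in eyes.tip_of(t,c)[:2]:
        w=toworld(d["location"],c); print(t,np.round(w,1),np.round(wproj(w,c)),round(d["confidence"],2))
cv2.imwrite("pics/w3.png",cv2.cvtColor(c["image"],cv2.COLOR_RGB2BGR))
E
```

```text
time_s: 8.55
tcp_pos: [515.8, 2.9, 227.0]
time_s: 9.05
tcp_pos: [601.5, -81.6, 217.2]
t 9.05 tcp [601.5 -81.6 217.2] F [-0.3  0.8  0.6] gap 34.0
lever_post [508.8   7.   78.9] [229. 303.] 0.87
needle_tip [ 696.9 -120.7   23.2] [233.  83.] 0.59
tall_pin [ 709.2 -135.    16.5] [238.  67.] 0.65
short_pin [711.8 -44.5  17.6] [168. 112.] 0.72
brake_tab [648.6  99.3  67.7] [ 92. 239.] 0.82
brake_tab [795.5 -84.3   0.9] [162.  36.] 0.23
dish [614.9 -69.4  22.7] [235. 172.] 0.84
dish [394.6 -10.4  -4.2] [288. 316.] 0.8
```

View pics/w3.png

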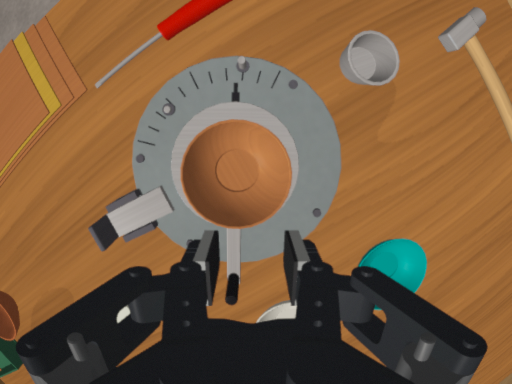

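The view shows the needle at (236,92), the tall pin top at (242,62) with its foot at about (240,70), and the lever down to the post at (231,290). I'll enlarge the needle and pin for a sub-pixel reading.

Run:
```python
from h import *
import pickle
c=pickle.load(open("w3.pkl","rb")); im=c["image"]
cv2.imwrite("pics/w3c.png",cv2.cvtColor(cv2.resize(im[40:110,200:290],None,fx=8,fy=8,interpolation=cv2.INTER_CUBIC),cv2.COLOR_RGB2BGR))
g=im.astype(int)
# dark needle pixels
sub=(g.max(2)<60); ys,xs=np.nonzero(sub[75:110,222:250]); ys+=75; xs+=222
w=np.array([wray((x,y),c,23.5)[:2] for x,y in zip(xs,ys)]); print(len(xs),xs.mean(),ys.mean(),"needle centroid",w.mean(0))
# base disc: greenish grey
hsv=cv2.cvtColor(im,cv2.COLOR_RGB2HSV)
m=((hsv[...,0]>60)&(hsv[...,0]<110)&(hsv[...,1]>15)&(hsv[...,1]<90)&(hsv[...,2]>80)).astype(np.uint8)
cs,_=cv2.findContours(m,cv2.RETR_EXTERNAL,cv2.CHAIN_APPROX_NONE); k=max(cs,key=cv2.contourArea)[:,0,:]
P=np.array([wray(p,c,15)[:2] for p in k])
ctr=np.array([615.,-72])
for i in range(12):
    r=np.hypot(*(P-ctr).T); q=P[abs(r-122)<(8 if i<6 else 2.5)]
    A=np.c_[2*q,np.ones(len(q))]; s=np.linalg.lstsq(A,(q**2).sum(1),rcond=None)[0]; ctr=s[:2]
print("centre",ctr,"R",np.sqrt(s[2]+ctr@ctr),len(q))
n=w.mean(0)-ctr; print("needle ang",np.degrees(np.arctan2(n[1],n[0])),np.hypot(*n))
```

```text
77 235.23376623376623 93.97402597402598 needle centroid [ 684.99515773 -116.24791846]
centre [0. 0.] R 0.0 0
needle ang -9.63168329467637 694.7891368299875
```

View pics/w3c.png

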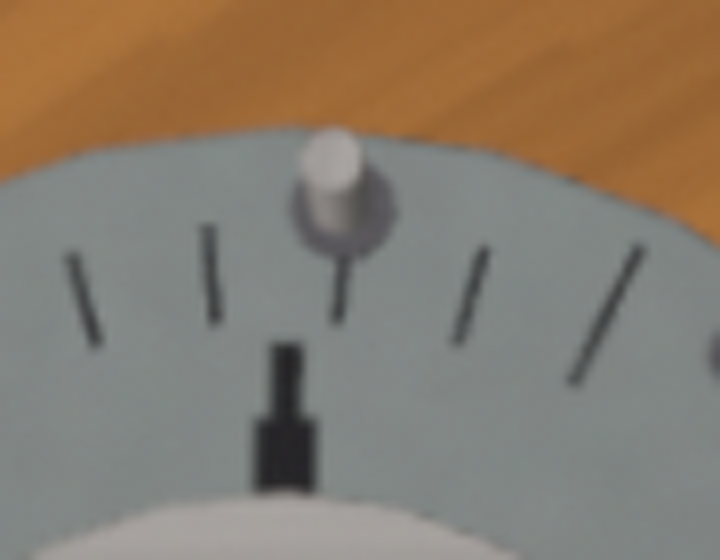

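Run:
```python
from h import *
import pickle
c=pickle.load(open("w3.pkl","rb")); im=c["image"]; g=im.astype(int)
rb=g[...,0]-g[...,2]
print("base",im[130,150],im[80,200],"table",im[112,235],"wood",im[60,300])
K=np.array(c["intrinsics"]); 
m=((rb<5)&(g.min(2)>80)).astype(np.uint8); m=cv2.morphologyEx(m,cv2.MORPH_CLOSE,np.ones((3,3)))
# radial search: outermost grey->wood transition along rays from expected centre, per world angle
def circ(R,z,ctr,angs,test,rr=8):
    out=[]
    for a in angs:
        rs=np.arange(R-rr,R+rr,.25); v=[]
        for r in rs:
            p=wproj([ctr[0]+r*np.cos(a),ctr[1]+r*np.sin(a),z],c); 
            v.append(test(cv2.getRectSubPix(im.astype(np.float32),(1,1),tuple(map(float,p)))[0,0]))
        v=np.array(v); d=np.gradient(cv2.blur(v[:,None].astype(np.float32),(1,7))[:,0]); i=np.argmax(d); out.append([ctr[0]+rs[i]*np.cos(a),ctr[1]+rs[i]*np.sin(a)])
    return np.array(out)
ctr=np.array([615.,-72])
for i in range(5):
    q=circ(122,15,ctr,np.radians(np.r_[np.arange(-170,60,3)]),lambda p:p[0]-p[2])
    for _ in range(6):
        A=np.c_[2*q,np.ones(len(q))]; s=np.linalg.lstsq(A,(q**2).sum(1),rcond=None)[0]; ctr=s[:2]; R=np.sqrt(s[2]+ctr@ctr); e=abs(np.hypot(*(q-ctr).T)-R); q=q[e<max(1,2*np.median(e))]
    print("centre",ctr,"R",R,len(q),e.max())
foot=wray((242.56,65.4),c,17)[:2]; n=wray((235.23,93.97),c,23.5)[:2]
# lever rows: bright centroid between base
L=[]
for y in range(232,268,2):
    row=g[y,222:246].min(1); x=np.nonzero(row>np.percentile(row,20)+20)[0]
    L.append([x.mean()+222,y,len(x)])
print(np.round(L,1)[::4])
l=np.array([wray(p[:2],c,27)[:2] for p in L]); l=l.mean(0)
f=lambda v:np.degrees(np.arctan2(v[1],v[0]))
print("foot",foot,"r",np.hypot(*(foot-ctr)),"ang",f(foot-ctr)); print("needle",n,f(n-ctr),"lever",l,f(ctr-l),"line lever-needle",f(n-l))
for z in (15,20): print(z,f(wray((242.56,65.4),c,z)[:2]-ctr))
```

```text
base [130 136 133] [129 134 133] table [164 159 157] wood [166 111  58]
centre [621.17816404 -72.34123418] R 120.87897801117593 77 0.7066130032324622
centre [621.2356343  -72.38068098] R 120.83164661879417 77 0.6532440025791999
centre [621.24838568 -72.35651867] R 120.84047859138589 77 0.6337173232482485
centre [621.23605056 -72.34567176] R 120.8645638382308 77 0.6370610225993971
centre [621.23027957 -72.34627979] R 120.86515484731305 77 0.6394805100460417
[[232.5 232.   12. ]
 [232.5 240.   12. ]
 [232.5 248.   12. ]
 [233.  256.   13. ]
 [233.  264.   15. ]]
foot [ 707.62415527 -139.9819671 ] r 109.72004354172998 ang -38.05653750943487
needle [ 684.99427738 -116.24500093] -34.54570962169522 lever [541.29239573 -16.70932561] -34.83800711438308 line lever-needle -34.70856242506399
15 -38.011801018174204
20 -38.12414344141029
```

The needle sits at -34.7° and the pin at -38.05° about the axis, so the table needs 3.35° more, about 7.9 mm at the post. I'll retrace the path to the post, push that far, and look again.

```bash
python3 -m creep '[{"dp":[-0.075,-0.014,0],"spin":0,"gripper":34},{"dp":[-0.075,-0.014,0],"spin":0,"gripper":34},{"dp":[-0.075,-0.014,0],"spin":0,"gripper":34},{"dp":[-0.075,-0.014,0],"spin":0,"gripper":34},{"dp":[0,0,0],"spin":0,"gripper":34},{"dp":[0,0,0.1],"spin":0,"gripper":34},{"dp":[0,0,0.1],"spin":0,"gripper":34},{"dp":[0,0,0],"spin":0,"gripper":34}]' && python3 -m creep '[{"dp":[0,0,0.1],"spin":0,"gripper":34},{"dp":[0,0,0.08],"spin":0,"gripper":34},{"dp":[0,0,0],"spin":0,"gripper":34},{"dp":[0,0,0],"spin":0,"gripper":18},{"dp":[0,0,0],"spin":0,"gripper":18},{"dp":[0,0,0],"spin":0,"gripper":18},{"dp":[0,0,0],"spin":0,"gripper":18}]'
```

```text
time_s: 10.12
tcp_pos: [508.7, 5.0, 131.1]
ee_rot: [[0.839, -0.545, -0.009], [-0.545, -0.839, 0.002], [-0.009, 0.003, -1.0]]
contact_force: [-1.9, -0.2, -1.2]
finger_gap: 33.5
grasp_force: 0.0
time_s: 10.7
tcp_pos: [514.4, 3.3, 68.9]
ee_rot: [[0.838, -0.545, 0.004], [-0.545, -0.838, -0.001], [0.003, -0.001, -1.0]]
contact_force: [0.1, -0.8, 0.8]
finger_gap: 17.7
grasp_force: 0.0
```

```bash
python3 -m creep '[{"dp":[0,-0.005,0],"spin":0,"gripper":18},{"dp":[0,-0.005,0],"spin":0,"gripper":18},{"dp":[0,-0.005,0],"spin":0,"gripper":18},{"dp":[0,-0.003,0],"spin":0,"gripper":18},{"dp":[0,-0.002,0],"spin":0,"gripper":18},{"dp":[0,0,0],"spin":0,"gripper":18},{"dp":[0,0,0],"spin":0,"gripper":18},{"dp":[0,0,0],"spin":0,"gripper":18}]' && python3 -m creep '[{"dp":[0,0,0],"spin":0,"gripper":34},{"dp":[0,0,0],"spin":0,"gripper":34},{"dp":[0,0,0],"spin":0,"gripper":34},{"dp":[0,0,-0.08],"spin":0,"gripper":34},{"dp":[0,0,-0.1],"spin":0,"gripper":34},{"dp":[0,0,-0.1],"spin":0,"gripper":34},{"dp":[0,0,-0.1],"spin":0,"gripper":34},{"dp":[0,0,0],"spin":0,"gripper":34}]'|head -2 && python3 -m creep '[{"dp":[0.075,0.014,0],"spin":0,"gripper":34},{"dp":[0.075,0.014,0],"spin":0,"gripper":34},{"dp":[0.075,0.014,0],"spin":0,"gripper":34},{"dp":[0.075,0.014,0],"spin":0,"gripper":34},{"dp":[0,0,0],"spin":0,"gripper":34},{"dp":[0,0,0],"spin":0,"gripper":34}]' | head -2
python3 - <<'E'
from h import *
import pickle
s=st(); c=eyes.camera("wrist"); pickle.dump(c,open("w4.pkl","wb")); im=c["image"]
cv2.imwrite("pics/w4c.png",cv2.cvtColor(cv2.resize(im[40:110,200:290],None,fx=8,fy=8,interpolation=cv2.INTER_CUBIC),cv2.COLOR_RGB2BGR))
E
```

```text
time_s: 11.37
tcp_pos: [517.1, 10.6, 66.1]
ee_rot: [[0.838, -0.545, -0.0], [-0.545, -0.838, 0.0], [-0.0, -0.0, -1.0]]
contact_force: [0.9, 0.3, -0.8]
finger_gap: 18.2
grasp_force: 0.0
time_s: 12.03
tcp_pos: [520.1, 9.8, 226.9]
time_s: 12.53
tcp_pos: [605.9, -74.8, 217.1]
t 12.5333 tcp [605.9 -74.8 217.1] F [-0.5  0.8  0.2] gap 33.9
```

View pics/w4c.png

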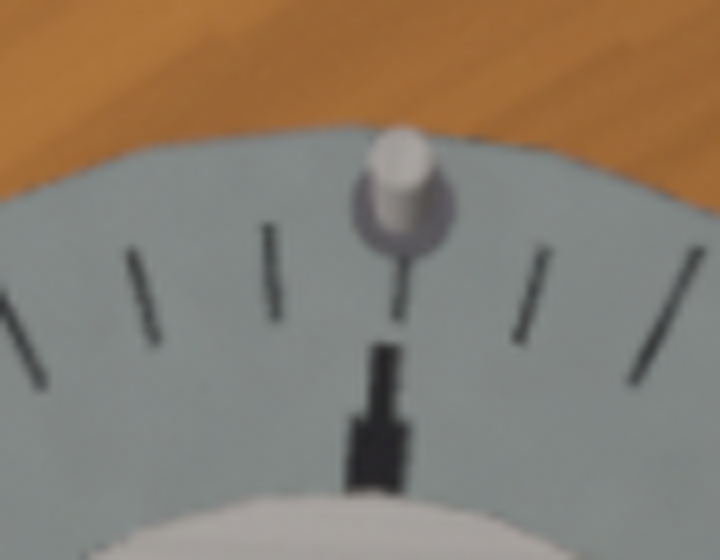

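Now the needle tip at crop (386,345) points almost at the foot centre at (404,208). I'll compute the remaining offset.

Run:
```python
from h import *
import pickle
c=pickle.load(open("w4.pkl","rb")); im=c["image"]; g=im.astype(int)
sub=(g.max(2)<60); ys,xs=np.nonzero(sub[78:106,235:258]); ys+=78; xs+=235
n=np.array([wray((x,y),c,23.5)[:2] for x,y in zip(xs,ys)]).mean(0); print(len(xs),xs.mean(),ys.mean())
f=lambda v:np.degrees(np.arctan2(v[1],v[0]))
ctr=np.array([621.,-72.3])
for i in range(5):
    q=[]
    for a in np.radians(np.arange(-170,60,3)):
        rs=np.arange(114,130,.25); v=[]
        for r in rs:
            p=wproj([ctr[0]+r*np.cos(a),ctr[1]+r*np.sin(a),15],c); t=cv2.getRectSubPix(im.astype(np.float32),(1,1),tuple(map(float,p)))[0,0]; v.append(t[0]-t[2])
        j=np.argmax(np.gradient(cv2.blur(np.array(v,np.float32)[:,None],(1,7))[:,0])); q.append([ctr[0]+rs[j]*np.cos(a),ctr[1]+rs[j]*np.sin(a)])
    q=np.array(q)
    for _ in range(6):
        A=np.c_[2*q,np.ones(len(q))]; s=np.linalg.lstsq(A,(q**2).sum(1),rcond=None)[0]; ctr=s[:2]; R=np.sqrt(s[2]+ctr@ctr); e=abs(np.hypot(*(q-ctr).T)-R); q=q[e<max(1,2*np.median(e))]
foot=wray((250.1,65.5),c,16)[:2]; top=wray(((402.5)/8-.5+200,(158.5)/8-.5+40),c,55)[:2]
print("ctr",ctr,R,len(q)); 
for k,v in (("foot",foot),("pin top",top),("needle",n)): print(k,v,np.hypot(*(v-ctr)),f(v-ctr))
d=eyes.camera("wrist"); 
for t in ["brake_tab","lever_post","flux_jar"]:
    for o in eyes.tip_of(t,d)[:1]: print(t,np.round(toworld(o["location"],d),1),o["confidence"])
```

```text
69 246.7391304347826 94.04347826086956
ctr [621.19039379 -72.28501519] 120.86022091771271 77
foot [ 707.56638296 -139.90854767] 109.69846693946548 -38.05729756486561
pin top [ 707.35352659 -139.620356  ] 109.35325132648339 -38.007152563476744
needle [ 682.59123297 -119.45254197] 77.42634328549399 -37.531118877955855
brake_tab [648.2 101.4  67.1] 0.66
lever_post [516.6  14.5  78.2] 0.85
flux_jar [795.7 -83.7  -3. ] 0.27
```

The needle is 0.5° short of the pin, about 1 mm, which is within tolerance, and the table is at rest. Next I'll close the fingers, move outside the brake tab and descend.

```bash
python3 -m creep '[{"dp":[-0.0325,-0.089,0],"spin":0,"gripper":0},{"dp":[-0.0325,-0.089,0],"spin":0,"gripper":0},{"dp":[-0.0325,-0.089,0],"spin":0,"gripper":0},{"dp":[-0.0325,-0.089,0],"spin":0,"gripper":0},{"dp":[-0.0325,-0.089,0],"spin":0,"gripper":0},{"dp":[-0.0325,-0.089,0],"spin":0,"gripper":0},{"dp":[0,0,0],"spin":0,"gripper":0},{"dp":[0,0,0],"spin":0,"gripper":0}]' && python3 -m creep '[{"dp":[0,0,0.09],"spin":0,"gripper":0},{"dp":[0,0,0.08],"spin":0,"gripper":0},{"dp":[0,0,0.08],"spin":0,"gripper":0},{"dp":[0,0,0],"spin":0,"gripper":0},{"dp":[0,0,0],"spin":0,"gripper":0}]'
python3 - <<'E'
from h import *
c=eyes.camera("wrist"); cv2.imwrite("pics/w5.png",cv2.cvtColor(c["image"],cv2.COLOR_RGB2BGR)); st()
for t in ["brake_tab","flux_jar"]:
  for o in eyes.tip_of(t,c)[:1]: w=toworld(o["location"],c); print(t,np.round(w,1),np.round(wproj(w,c)),o["confidence"])
E
```

```text
time_s: 13.45
tcp_pos: [656.1, 150.5, 218.5]
ee_rot: [[0.841, -0.542, 0.0], [-0.542, -0.841, 0.0], [0.0, -0.0, -1.0]]
contact_force: [-0.4, -0.6, 1.0]
finger_gap: 0.2
grasp_force: 0.0
time_s: 13.87
tcp_pos: [655.1, 147.1, 117.4]
ee_rot: [[0.838, -0.546, -0.003], [-0.546, -0.838, -0.0], [-0.003, 0.002, -1.0]]
contact_force: [-0.4, -0.4, 0.8]
finger_gap: -0.2
grasp_force: 0.0
t 13.9167 tcp [656.6 147.2 119.9] F [0.1 0.5 0.8] gap 0.1
brake_tab [646.8 102.1  63.3] [318. 195.] 0.82
flux_jar [558.5 156.7   1.5] [298. 283.] 0.88
```

View pics/w5.png

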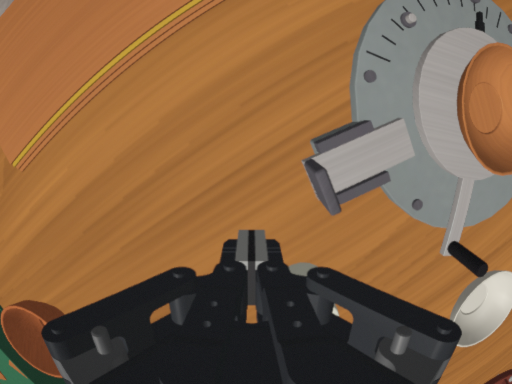

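The closed fingers are at (251,240), clear outside the tab's outer face at (318,190), and the jar is well behind. I'll lower to tip height 45 mm and approach.

```bash
python3 -m creep '[{"dp":[0,0,0.07],"spin":0,"gripper":0},{"dp":[0,0,0.067],"spin":0,"gripper":0},{"dp":[0,0,0],"spin":0,"gripper":0},{"dp":[0.009,0.02,0],"spin":0,"gripper":0},{"dp":[0.008,0.018,0],"spin":0,"gripper":0},{"dp":[0.006,0.013,0],"spin":0,"gripper":0},{"dp":[0,0,0],"spin":0,"gripper":0}]' && python3 -m creep '[{"dp":[0.004,0.009,0],"spin":0,"gripper":0},{"dp":[0.003,0.007,0],"spin":0,"gripper":0},{"dp":[0,0,0],"spin":0,"gripper":0}]'
```

```text
time_s: 14.6
tcp_pos: [654.5, 124.1, 65.9]
ee_rot: [[0.838, -0.546, 0.003], [-0.546, -0.838, -0.0], [0.003, -0.001, -1.0]]
contact_force: [-0.1, -0.7, -0.2]
finger_gap: -0.2
grasp_force: 0.0
time_s: 14.85
tcp_pos: [652.2, 118.3, 63.9]
ee_rot: [[0.838, -0.545, 0.0], [-0.545, -0.838, -0.0], [0.0, -0.0, -1.0]]
contact_force: [0.9, 0.6, -0.2]
finger_gap: -0.2
grasp_force: 0.0
```

```bash
python3 -m creep '[{"dp":[0.004,0.009,0],"spin":0,"gripper":0},{"dp":[0.003,0.007,0],"spin":0,"gripper":0}]' | sed -n '1,2p;4p' && python3 -m creep '[{"dp":[0.003,0.007,0],"spin":0,"gripper":0},{"dp":[0,0,0],"spin":0,"gripper":0}]'| sed -n '1,2p;4p'; python3 -m creep '[{"dp":[0.002,0.005,0],"spin":0,"gripper":0},{"dp":[0,0,0],"spin":0,"gripper":0}]'| sed -n '1,2p;4p'
```

```text
time_s: 15.02
tcp_pos: [651.0, 112.1, 63.6]
contact_force: [-0.2, 2.9, 0.7]
time_s: 15.18
tcp_pos: [650.4, 108.6, 63.6]
contact_force: [1.1, 1.2, 0.6]
time_s: 15.35
tcp_pos: [650.1, 106.6, 63.6]
contact_force: [1.2, 0.4, -0.1]
```

```bash
python3 -m creep '[{"dp":[0.002,0.005,0],"spin":0,"gripper":0},{"dp":[0,0,0],"spin":0,"gripper":0}]' | sed -n '1,2p;4p' && python3 -m creep '[{"dp":[0.002,0.005,0],"spin":0,"gripper":0},{"dp":[0,0,0],"spin":0,"gripper":0}]'| sed -n '1,2p;4p'
```

```text
time_s: 15.52
tcp_pos: [649.7, 104.5, 63.6]
contact_force: [2.4, 1.8, -0.7]
time_s: 15.68
tcp_pos: [649.2, 102.3, 63.6]
contact_force: [1.0, 1.0, 1.1]
```

```bash
python3 -m creep '[{"dp":[0.001,0.0025,0],"spin":0,"gripper":0},{"dp":[0,0,0],"spin":0,"gripper":0}]' | sed -n '1,2p;4p'
```

```text
time_s: 15.85
tcp_pos: [649.0, 101.4, 63.5]
contact_force: [1.5, 0.7, 0.7]
```

```bash
python3 -m creep '[{"dp":[0.0015,0.004,0],"spin":0,"gripper":0},{"dp":[0,0,0],"spin":0,"gripper":0}]' | sed -n '1,2p;4p'; python3 -m creep '[{"dp":[0.0015,0.004,0],"spin":0,"gripper":0},{"dp":[0,0,0],"spin":0,"gripper":0}]' | sed -n '1,2p;4p'
python3 - <<'E'
from h import *
c=eyes.camera("wrist"); st()
for o in eyes.tip_of("brake_tab",c)[:1]: w=toworld(o["location"],c); print(np.round(w,1),np.round(wproj(w,c)),o["confidence"])
E
```

```text
time_s: 16.02
tcp_pos: [648.7, 100.4, 63.6]
contact_force: [3.4, 4.5, -0.0]
time_s: 16.18
tcp_pos: [648.6, 100.0, 63.6]
contact_force: [4.6, 10.7, -0.6]
t 16.2333 tcp [648.6 100.   63.7] F [ 4.4 11.5 -0.3] gap 0.2
[642.4  85.2  66.6] [285. 260.] 0.63
```

The force rose to 12 N with the tool stalled and the tab 16 mm inwards, so the brake is home. I'll back off, rise and check from the viewing spot.

```bash
python3 -m creep '[{"dp":[-0.01,-0.025,0],"spin":0,"gripper":0},{"dp":[-0.02,-0.045,0],"spin":0,"gripper":0},{"dp":[-0.02,-0.0455,0],"spin":0,"gripper":0},{"dp":[0,0,0],"spin":0,"gripper":0},{"dp":[0,0,-0.095],"spin":0,"gripper":0},{"dp":[0,0,-0.095],"spin":0,"gripper":0},{"dp":[0,0,-0.095],"spin":0,"gripper":0},{"dp":[0,0,-0.1],"spin":0,"gripper":0}]' | head -2 && python3 -m creep '[{"dp":[0.0325,0.089,0],"spin":0,"gripper":0},{"dp":[0.0325,0.089,0],"spin":0,"gripper":0},{"dp":[0.0325,0.089,0],"spin":0,"gripper":0},{"dp":[0.0325,0.089,0],"spin":0,"gripper":0},{"dp":[0.0325,0.089,0],"spin":0,"gripper":0},{"dp":[0.0325,0.089,0],"spin":0,"gripper":0},{"dp":[0,0,0],"spin":0,"gripper":0},{"dp":[0,0,0],"spin":0,"gripper":0}]' | head -2
python3 - <<'E'
from h import *
st(); c=eyes.camera("wrist"); im=c["image"]; cv2.imwrite("pics/w6.png",cv2.cvtColor(cv2.resize(im[40:270,80:340],None,fx=2.5,fy=2.5,interpolation=cv2.INTER_CUBIC),cv2.COLOR_RGB2BGR))
sub=(im.max(2)<60); ys,xs=np.nonzero(sub[78:106,235:258]); ys+=78; xs+=235
n=np.array([wray((x,y),c,23.5)[:2] for x,y in zip(xs,ys)]).mean(0)-[621.2,-72.3]; print(len(xs),n,np.degrees(np.arctan2(n[1],n[0])))
for t in ("brake_tab","dish"):
  for o in eyes.tip_of(t,c)[:1]: print(t,np.round(toworld(o["location"],c),1),o["confidence"])
E
```

```text
time_s: 16.95
tcp_pos: [655.7, 147.5, 218.5]
time_s: 17.62
tcp_pos: [604.8, -76.0, 217.3]
t 17.6167 tcp [604.8 -76.  217.3] F [0.6 0.6 0.4] gap 0.1
71 [ 61.46607671 -47.25723319] -37.55432089692273
brake_tab [645.9  89.1  65.2] 0.9
dish [611.5 -73.4  23.9] 0.81
```

View pics/w6.png

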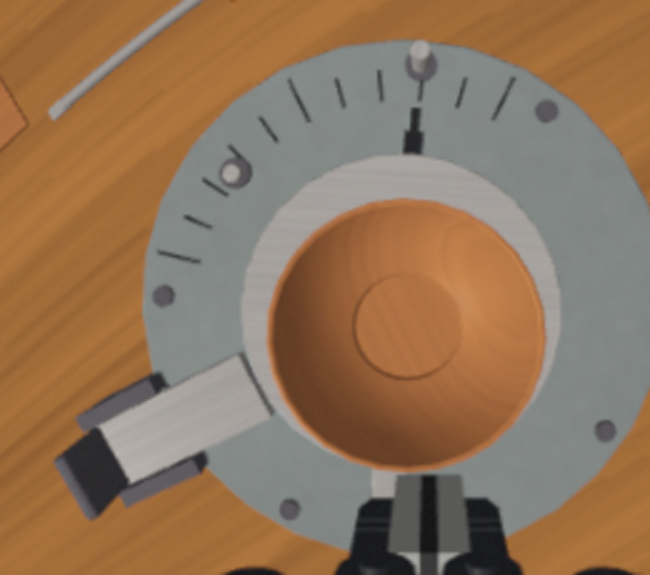

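The needle is unchanged at -37.55° in line with the tall pin's foot at (421,63). The slide is against the table's edge at (258,380), and the dish is centred. Handing in.

```bash
python3 -c "
from h import *
print(workorder.close_job())"
```

```text
the job is handed in; nothing more can be done
None
```

The job is handed in, with no verdict returned: by the last picture and the 12 N stall at the brake, the needle points about 1 mm off the tall pin's centre, the brake is home, and the dish is still on its place.

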